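# Slide the bike light home in its charging dock

### The arm

A 7-joint arm with a two-finger parallel gripper is mounted at the origin on the work surface. World frame = base frame: x ahead of the robot, y to its left, z up, the work surface at z = 0. Lengths are in m, angles in rad, forces in N, time in s.
With the tool pointing down it reaches from about 0.425 to 0.875 m from the base axis. Payload 8.4 kg.
Tool frame: the origin (TCP) lies on the front face of the gripper's body, between the roots of the fingers; the fingertips stand 73 mm ahead of it and the grasp point (between the pads) lies 54 mm ahead of it; z points along the fingers, y is the line along which they close (so a half turn about z gives the same grasp; the last joint's range is limited). The gripper opens to 85 mm and grips with 20 to 120 N. Pads are 22 mm wide; open, the fingers measure 114 mm over their backs; the gripper's body (76 mm by 85 mm) begins 54 mm behind the grasp point. The pads swing forward as they close: fully open they stand 13 mm farther back than shut.
Start: joints at [-1.236, 0.333, 0.04, 1.465, -0.013, 1.343, -0.059], TCP at [0.273, 0.59, 0.304] pointing down, gripper open.
Joint ranges: [-2.58, 2.58], [-0.38, 2.09], [-1.3, 1.39], [0.25, 2.4], [-1.5, 4.64], [0.08, 2.09], [-2.65, 2.65]. Speed limits (rad/s): [2.22, 2.22, 2.79, 2.79, 3.14, 3.14, 3.14].

### API

Orientations are given as a rotation vector (axis times angle).
In Python, from bench import status, vision, ticket, recognise, outline_of, pinpoint gives the robot as it stands.
- The arm moves only by the tool servo_tool, never from a script. Its argument "increments" is a list of rows, each a list of 2 entries, a list of its own where there are three numbers: the shift along the world's x, y, z in units of 30 mm (1.0 is 30 mm), then the turn about the world's z in units of 6 degrees (1.0 is 6 degrees). A call has 1 to 5 rows; each row shifts and turns the commanded pose from where the row before left it; what a row does not reach is not made up. A row lasts 1/12 s, in which the tool goes at most 41.7 mm and 7.16 degrees, less where a joint would pass 70% of its speed; a pose out of reach is approached as far as the arm can. A call is refused whole if a number of a shift passes 1 or a number of a turn 1, either way. A call with a gripper value outside its range is refused whole. "jaw" is the finger opening in mm, from 0 to 85.4, set as the call begins (left out, the last holds). The fingers move at their own pace and stop on an object; "newtons" is the grip in N (left out, the last holds). Time passes only in rows, so rows that do not move let the fingers close. It gives the time, the measured TCP pose, the force, the opening and the grip force at its end, in the units of the state.
- status.observe(): the state, without advancing time (a new reading comes with each control period).
- vision.grab_frame(name): name is "scene" or "top" or "wrist"; returns a dict with "img" (480x640x3 uint8, red, green, blue), "fx", "fy", "cx", "cy" (pixels), "R" (3x3) and "t" (3): a world point X has camera coordinates R X + t. Camera axes: x right, y down, z forward; pixel columns grow to the right and rows downward; lengths in m; the calibration is good to about 2 mm. The wrist camera is an equidistant fisheye: a pixel r from the principal point sees the ray r / f radians off the axis. A picture is of the moment at which its call begins. There is no depth.
- ticket.hand_in(): hands the job in; it is judged then, once.
Trained networks look in the newest picture that a camera, given by its name, has taken for a name from the list of things; names that differ only in an ending like _2 or _b are one class to them, and where a whole thing is asked for, a point or a joint stands for the part that bears it (a point fixed in the world has none). Each returns a list of dicts, best first, with "p" (0 to 1); they miss things now and then, are a little off and sometimes report something else, mostly with a low value. They report only what shows in the picture. A call takes as long as a camera call. They do not tell look-alikes from the thing itself.
- recognise(thing, camera): "extent" ([left, top, right, bottom] as shares, 0 to 1, of the picture: columns of its width, rows of its height, round what is visible of it).
- outline_of(thing, camera): "pixels" (480x640 bool, what is visible of it) and "extent" ([left, top, right, bottom] as shares, 0 to 1, of the picture: columns of its width, rows of its height, round what is visible of it).
- pinpoint(thing, camera): "xy" ([column, row] as shares, 0 to 1, of the picture: columns of its width, rows of its height: a listed point, or the origin of a listed thing).
The state is a dict: "t": time; "q": joint angles; "joint_vel": joint speeds; "joint_efforts": joint torques, N m; "eef_pos": TCP position; "eef_rot": TCP orientation; "ft_force": force on the tool from outside, world axes, zero at the start; "ft_torque": the same for the moment, N m; "width": finger opening in m; "finger_force": force on a finger pad.
Only numpy, scipy, OpenCV 4.12 (cv2) and the standard library are available. Lean on these libraries where they do the work, as an engineer would, in place of code of your own. Each camera call takes 0.05 s, during which the arm holds its last target. There are 200 camera calls.

### The job

Put the yellow bike light on charge: set it lens-first on the dock's deck between the white guide rails, then push it gently along the rails until it clicks home on the charging contacts. Leave it latched there, and leave the other things on the bench as they are.

Things in the scene. Friction and masses are not known exactly. Their poses are not given: they have to be found in the camera images.
- light: yellow bike light, 0.15 kg, 84 x 34 x 43 mm, black lens end, flat upright tail. Yellow body (34 mm wide, from 14 mm up; grip its sides) on a grey slide shoe (84 x 40 mm, 6 thick), 30 mm neck between. Stands upright on the bench, lens pointing away from the robot within 35 degrees. Origin: centre of the underside; x to the lens, z up; lens face x = +42 mm, tail face x = -42 mm
- dock: black charging dock fixed to the bench, 255 x 122 mm, flat deck 12 mm above the bench, from x = -130 to +125 mm. Origin under it at bench height; x is the push-in direction, y = 0 the centreline of the white guide rails (11 mm high). The grey contact block at the far end is clamped at a varying setting: its stop face is anywhere from x = 55 to 89 mm, the latched light's origin 44 mm short of it
- dock_mouth (a point): centre of the open mouth of the guide rails, on the deck (dock x = -115 mm), axes as the dock; the rails are 87 mm apart here and close evenly towards the throat
- dock_throat (a point): centre of the throat, on the deck (dock x = -15 mm): rails 43 mm apart from here on. From 10 mm further in, lips 7.5 mm above the deck overhang the shoe, so the light can only be slid in flat along the deck; its yellow body rides above rails and lips, which end 12 mm above the deck
- contacts (a joint): sprung brass charging contacts in the block, m: 0 = fully out; 0.004 when the catch clicks, 0.006 at the hard stop (1 N at first touch, 4.5 N there). Sliding in takes 5 to 12 N on the tail, pushed low near the deck (more if pushed high); then the block stops it hard. Driving it into rails, catch or block with more than 30 N breaks them: about 14 N is plenty
- catch (a joint): sprung steel catch in the deck before the block, m: 0 = up; pressed down 0.003 while the shoe runs over it; up again when it clicks into the notch under the shoe, 2 mm before the hard stop, and then the light cannot slide back
- headlamp: grey plastic headlamp, about 50 x 70 x 42 mm, loose, to be left alone; origin at the centre of its underside
- polish_tin: red round shoe polish tin, 78 mm across, 26 mm high, loose, to be left alone; origin at the centre of its underside
- dog_bowl: stainless dog bowl, 180 mm across, 55 mm high, loose, to be left alone; origin at the centre of its underside
- jar: glass jar with a screw-top lid, 86 mm across, 125 mm high, loose, to be left alone; origin at the centre of its underside
- shoe_stretcher: wooden shoe stretcher, 290 x 76 x 60 mm, loose, to be left alone; origin under its middle, x along its length
- mini_pump: aluminium and black mini bike pump, 200 mm long, 30 mm high, loose, to be left alone; origin under its middle, x along its length
Things that resemble listed ones, but are neither listed nor needed, are in the scene too. What is shaped like the light but brown or purple is not meant.

How it is judged:
By the outcome, as a careful person would: the job done as asked, in the order asked, and still so for the second after the job is handed in, with the robot touching nothing.
It also fails if it takes over 67 s, if anything falls off the work surface, if the arm or the gripper's body presses on something with over 40 N, if the wrist force passes 120 N, or if a joint passes its speed limit or range.

## Working session

There is one attempt and no reset: what is moved stays moved. The work goes in short steps, Python scripts to look and compute and a tool call to move; the robot and the scene stay as the last step left them, time stands still between calls to the robot, and variables do not carry over. Pictures are saved under pics/ and viewed, at most 10 in all, crops included, and the job is handed in when it is done.

Besides the shell and the picture viewer there is one more tool, called after "Request:" by a JSON object that holds its "name" and its "arguments", one argument or row to a line. servo_tool: Moves the arm, as the interface text tells. Its arguments: {"type":"object","properties":{"increments":{"type":"array","items":{"type":"array"}},"jaw":{"type":"number"},"newtons":{"type":"number"}},"required":["increments"]}

```bash
mkdir -p pics; cat > h.py <<'E'
import numpy as np,cv2
from bench import status,vision,ticket,recognise,outline_of,pinpoint
def ray(f,u,v):
    R=np.array(f["R"]);t=np.array(f["t"]);c=-R.T@t
    a=(u-f["cx"])/f["fx"];b=(v-f["cy"])/f["fy"]
    d=R.T@np.array([a,b,1.]);return c,d/np.linalg.norm(d)
def onz(f,u,v,z):
    c,d=ray(f,u,v);return c+d*(z-c[2])/d[2]
def tri(rs):
    A=np.zeros((3,3));b=np.zeros(3)
    for c,d in rs:
        P=np.eye(3)-np.outer(d,d);A+=P;b+=P@c
    return np.linalg.solve(A,b)
def save(f,n): cv2.imwrite("pics/"+n+".png",f["img"][:,:,::-1])
E
python3 - <<'E'
from h import *
s=status.observe();print({k:np.round(v,3).tolist() for k,v in s.items()})
F={}
for n in("scene","top"):
    F[n]=vision.grab_frame(n);save(F[n],n+"0")
    for th in("light","dock","dock_mouth","dock_throat","contacts"):
        for r in pinpoint(th,n)[:4]:
            u,v=r["xy"][0]*640,r["xy"][1]*480
            print(n,th,round(r["p"],2),round(u),round(v),onz(F[n],u,v,0.012 if "_" in th else 0).round(3))
cv2.imwrite("pics/both.png",cv2.resize(np.vstack([F["scene"]["img"],F["top"]["img"]]),None,fx=.62,fy=.62)[:,:,::-1])
E
```

```text
{'t': 0.0, 'q': [-1.236, 0.334, 0.04, 1.466, -0.013, 1.343, -0.058], 'joint_vel': [-0.002, -0.001, -0.001, -0.001, 0.0, 0.001, -0.001], 'joint_efforts': [0.0, -65.856, 1.366, -40.554, 0.017, 0.013, -0.0], 'eef_pos': [0.273, 0.589, 0.303], 'eef_rot': [-0.676, -3.068, 0.003], 'ft_force': [0.583, -0.142, -0.562], 'ft_torque': [0.01, -0.098, 0.027], 'finger_force': 0.0, 'width': 0.085}
scene light 0.97 308 213 [ 0.416 -0.063  0.   ]
scene light 0.84 363 199 [0.349 0.072 0.   ]
scene light 0.84 209 179 [ 0.342 -0.339  0.   ]
scene light 0.6 257 237 [ 0.506 -0.177  0.   ]
scene dock 0.66 375 242 [0.48  0.113 0.   ]
scene dock 0.61 360 285 [0.604 0.087 0.   ]
scene dock_mouth 0.89 375 241 [0.485 0.113 0.012]
scene dock_throat 0.86 361 277 [0.588 0.089 0.012]Traceback (most recent call last):
  File "<stdin>", line 7, in <module>
ValueError: it knows: dock, dock_mouth, dock_throat, dog_bowl, headlamp, jar, light, mini_pump, polish_tin, shoe_stretcher
```

```bash
python3 - <<'E'
from h import *
F={}
for n in("scene","top"):
    F[n]=vision.grab_frame(n);save(F[n],n+"0")
    for th in("light","dock","dock_mouth","dock_throat"):
        if n=="scene" :continue
        for r in pinpoint(th,n)[:4]:
            u,v=r["xy"][0]*640,r["xy"][1]*480
            print(n,th,round(r["p"],2),round(u),round(v),onz(F[n],u,v,0.012 if "_" in th else 0).round(3))
    print(n,"cam",ray(F[n],320,240))
E
```

```text
scene cam (array([1.20611073, 0.05607022, 1.06380956]), array([-0.55589778, -0.06023534, -0.82906536]))
top light 0.88 370 248 [ 0.504 -0.169  0.   ]
top light 0.83 285 304 [0.343 0.062 0.   ]
top light 0.73 432 304 [ 0.351 -0.338  0.   ]
top light 0.7 331 279 [ 0.413 -0.061  0.   ]
top dock 0.76 280 210 [0.608 0.087 0.   ]
top dock_mouth 0.81 270 247 [0.496 0.108 0.012]
top dock_throat 0.71 278 217 [0.584 0.089 0.012]
top cam (array([ 0.18371569, -0.03771587,  1.60847446]), array([ 0.2063102 ,  0.00537424, -0.97847188]))
```

View pics/scene0.png

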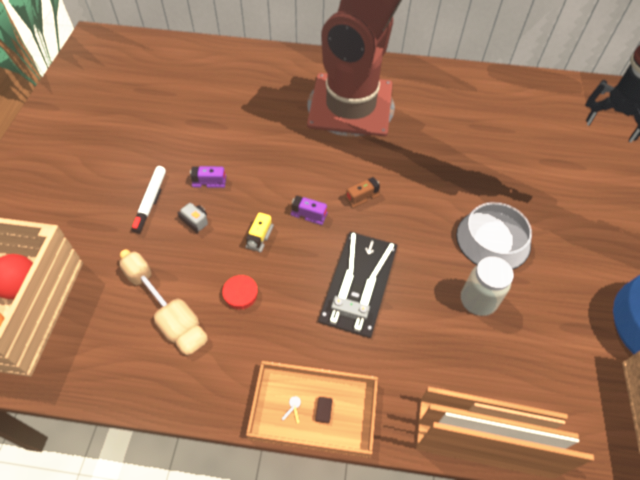

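View pics/top0.png

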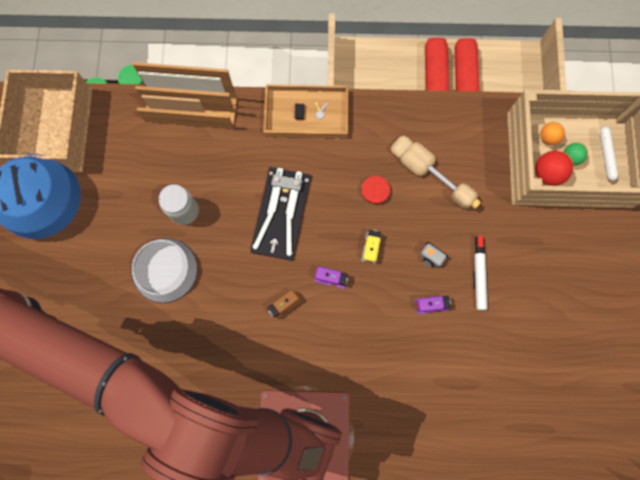

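The yellow light is at scene (258,232) / top (371,247), with its lens pointing away and to the right. The dock's mouth is at top (270,247) and its block at (286,180). The brown and purple units are decoys. I'll move the wrist camera over the light.

Request:
{"name": "servo_tool", "arguments": {
  "increments": [
    [[0.8,-1,0],0],
    [[0.8,-1,0],0],
    [[0.8,-1,0],0],
    [[0.8,-1,0],0],
    [[0.8,-1,0],0]
  ]
}}

```text
t: 0.97
eef_pos: [0.3941, 0.4382, 0.3041]
eef_rot: [0.676, 3.068, 0.001]
ft_force: [1.5, 0.3, 0.6]
width: 0.0855
finger_force: 0.0
```

Request:
{"name": "servo_tool", "arguments": {
  "increments": [
    [[0.5,-1,0],0],
    [[0.5,-1,0],0],
    [[0.3,-1,0],0],
    [[0,-1,0],0],
    [[0,-1,0],0]
  ]
}}

```text
t: 1.38
eef_pos: [0.4326, 0.288, 0.3039]
eef_rot: [0.678, 3.067, 0.0]
ft_force: [-0.1, 0.8, 1.0]
width: 0.0854
finger_force: 0.0
```

Request:
{"name": "servo_tool", "arguments": {
  "increments": [
    [[0,-1,0],0],
    [[0,-1,0],0],
    [[0,-1,0],0],
    [[0,-1,0],0],
    [[0,-1,0],0]
  ]
}}

```text
t: 1.8
eef_pos: [0.432, 0.1383, 0.3041]
eef_rot: [0.676, 3.068, 0.001]
ft_force: [0.3, -0.1, 0.1]
width: 0.0856
finger_force: 0.0
```

```bash
cat >> h.py <<'E'
def wray(f,u,v):
    R=np.array(f["R"]);t=np.array(f["t"]);c=-R.T@t
    a=(u-f["cx"])/f["fx"];b=(v-f["cy"])/f["fy"];r=np.hypot(a,b)+1e-12
    d=R.T@np.array([a/r*np.sin(r),b/r*np.sin(r),np.cos(r)]);return c,d
def wz(f,u,v,z):
    c,d=wray(f,u,v);return c+d*(z-c[2])/d[2]
def rect(f,z,x0,x1,y0,y1,s=2000.):
    "orthophoto at height z: up=+x, left=+y; s px per m"
    R=np.array(f["R"]);t=np.array(f["t"])
    X,Y=np.meshgrid(np.arange(x1,x0,-1/s),np.arange(y1,y0,-1/s),indexing="ij")
    P=np.stack([X,Y,np.full_like(X,z)],-1)@R.T+t
    rr=np.hypot(P[...,0],P[...,1]);th=np.arctan2(rr,P[...,2]);k=th/np.maximum(rr,1e-9)
    return cv2.remap(f["img"],(f["cx"]+f["fx"]*P[...,0]*k).astype(np.float32),(f["cy"]+f["fy"]*P[...,1]*k).astype(np.float32),1)
E
python3 - <<'E'
from h import *
f=vision.grab_frame("wrist");save(f,"w1")
np.savez("w1.npz",**f)
print("cam",wray(f,f["cx"],f["cy"]),f["fx"])
for th in("light","dock","dock_mouth","dock_throat"):
    for r in pinpoint(th,"wrist")[:4]:
        u,v=r["xy"][0]*640,r["xy"][1]*480
        print(th,round(r["p"],2),round(u),round(v),wz(f,u,v,0.012 if "_" in th else 0).round(3))
o=rect(f,.012,.44,.78,-.02,.2,1700);cv2.imwrite("pics/w1r.png",np.ascontiguousarray(o[:,:,::-1]));print(o.shape)
E
```

```text
cam (array([0.36930836, 0.16872257, 0.37327478]), array([ 0.25324619, -0.11774724, -0.96020933])) 371.64829954431775
light 0.69 151 268 [ 0.422 -0.061 -0.   ]
light 0.66 211 156 [0.344 0.065 0.   ]
light 0.66 0 296 [ 0.352 -0.34   0.   ]
dock 0.74 330 351 [0.603 0.082 0.   ]
dock_mouth 0.74 302 266 [0.487 0.101 0.012]
dock_throat 0.9 327 347 [0.589 0.084 0.012]
dock_throat 0.25 536 256 [0.594 0.352 0.012]
(579, 375, 3)
```

View pics/w1r.png

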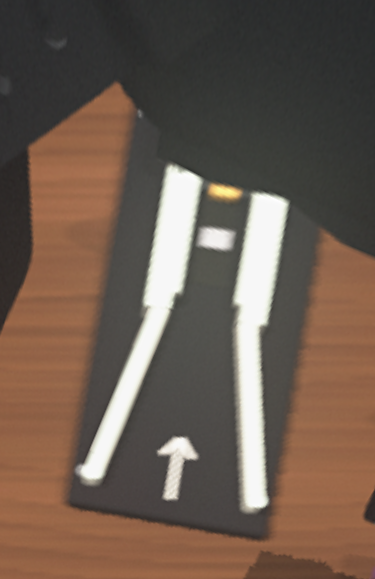

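The orthophoto shows the dock clearly: near deck corners at (68,505) and (270,538), throat at about row 305–320, brass at (225,192), catch at (215,238). That gives a yaw of about -9.7°. Next, the light.

Request:
{"name": "servo_tool", "arguments": {
  "increments": [
    [[0,-1,0],0],
    [[0,-1,0],0],
    [[0,-1,0],0],
    [[0,-1,0],0],
    [[0,-1,0],0]
  ]
}}

```text
t: 2.47
eef_pos: [0.4323, -0.0103, 0.304]
eef_rot: [0.672, 3.068, -0.0]
ft_force: [0.1, 0.5, 1.4]
width: 0.0854
finger_force: 0.0
```

Request:
{"name": "servo_tool", "arguments": {
  "increments": [
    [[0,-1,0],0.5],
    [[0,-1,0],0.5],
    [[0,-1,0],0.5],
    [[0,-1,0],0.5],
    [[0,0,0],0]
  ]
}}

```text
t: 2.88
eef_pos: [0.4322, -0.1346, 0.3044]
eef_rot: [0.353, 3.12, -0.002]
ft_force: [-0.4, -0.1, 1.1]
width: 0.0854
finger_force: 0.0
```

```bash
python3 - <<'E'
from h import *
s=status.observe();print(s["t"],s["eef_pos"],s["eef_rot"])
f=vision.grab_frame("wrist");save(f,"w2");np.savez("w2.npz",**f)
for r in pinpoint("light","wrist")[:4]:
    u,v=r["xy"][0]*640,r["xy"][1]*480
    print(round(r["p"],2),round(u),round(v),wz(f,u,v,0).round(3))
o=rect(f,.043,.42,.60,-.26,-.08,3000);cv2.imwrite("pics/w2r.png",np.ascontiguousarray(o[:,:,::-1]));print(o.shape)
# yellow mask
def ymask(img):
    h=cv2.cvtColor(np.ascontiguousarray(img),cv2.COLOR_RGB2HSV);return cv2.inRange(h,(20,120,80),(35,255,255))
F=dict(wrist=f)
for n in("scene","top"):F[n]=vision.grab_frame(n)
for n,z in(("wrist",.043),("wrist",.0),("top",.043),("scene",.043)):
    m=ymask(F[n]["img"]);nn,l,st,c=cv2.connectedComponentsWithStats(m)
    for i in range(1,nn):
        if st[i,4]>60:
            u,v=c[i];p=(wz if n=="wrist" else onz)(F[n],u,v,z)
            print(n,z,st[i],p.round(4))
m=ymask(o);P=cv2.minAreaRect(cv2.findNonZero(m));print(P)
E
```

```text
2.8833 [ 0.43224871 -0.13463401  0.30439511] [ 3.53406980e-01  3.12043513e+00 -2.42965738e-03]
0.82 379 178 [ 0.423 -0.063  0.   ]
0.75 119 176 [ 0.353 -0.337 -0.   ]
0.72 482 85 [0.347 0.068 0.   ]
(540, 540, 3)
wrist 0.043 [ 274  244   38   69 2169] [ 0.4943 -0.1683  0.043 ]
wrist 0.0 [ 274  244   38   69 2169] [ 0.5112 -0.1748  0.    ]
scene 0.043 [248 212  23  29 180] [ 0.5048 -0.1636  0.043 ]
((264.933837890625, 316.1788330078125), (105.1741943359375, 215.697998046875), 10.84030532836914)
```

View pics/w2r.png

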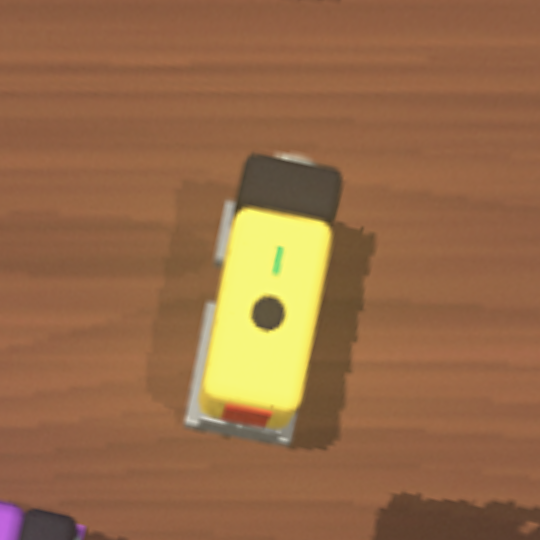

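The light's centre is about (0.504, -0.171), yaw -10.8°. In the picture its lens end is at (296,163) and its tail at (250,412). I'll descend partway and check from a second height.

Request:
{"name": "servo_tool", "arguments": {
  "increments": [
    [[0.6,-0.3,-0.9],0.1],
    [[0.6,-0.3,-0.9],0.1],
    [[0.6,-0.3,-0.9],0.1],
    [[0.6,-0.3,-0.9],0.05],
    [[0,0,0],0]
  ]
}}

```text
t: 3.5
eef_pos: [0.5047, -0.1644, 0.1893]
eef_rot: [-0.288, -3.119, 0.007]
ft_force: [0.2, 1.2, -1.1]
width: 0.0855
finger_force: 0.0
```

```bash
python3 - <<'E'
from h import *
s=status.observe();print(s["t"],s["eef_pos"],s["eef_rot"],s["q"][6])
f=vision.grab_frame("wrist");np.savez("w3.npz",**f)
g=dict(np.load("w2.npz"))
def parts(f):
    h=cv2.cvtColor(np.ascontiguousarray(f["img"]),cv2.COLOR_RGB2HSV);m=cv2.inRange(h,(20,120,80),(35,255,255))
    n,l,st,c=cv2.connectedComponentsWithStats(m);i=1+st[1:,4].argmax();m=(l==i).astype(np.uint8)
    cs,hi=cv2.findContours(m,cv2.RETR_CCOMP,2)
    holes=[(cv2.contourArea(k),cv2.minEnclosingCircle(k)[0]) for k,q in zip(cs,hi[0]) if q[3]>=0]
    return st[i],max(holes)
for k in(g,f):print(parts(k))
a,b=parts(g)[1][1],parts(f)[1][1]
print("button",tri([wray(g,*a),wray(f,*b)]))
o=rect(f,.043,.42,.60,-.26,-.08,3000);cv2.imwrite("pics/w3r.png",np.ascontiguousarray(o[:,:,::-1]))
h=cv2.cvtColor(np.ascontiguousarray(o),cv2.COLOR_RGB2HSV);print(cv2.minAreaRect(cv2.findNonZero(cv2.inRange(h,(20,120,80),(35,255,255)))))
E
```

```text
3.5 [ 0.50473928 -0.16437666  0.18926859] [-0.28796013 -3.11892381  0.00651967] 1.790087800123178
(array([ 274,  244,   38,   69, 2169], dtype=int32), (98.0, (292.311767578125, 280.4294128417969)))
(array([ 274,  184,   56,  107, 5374], dtype=int32), (208.0, (301.6842041015625, 238.0)))
button [ 0.49573822 -0.16941888  0.04257669]
((268.48162841796875, 310.7109069824219), (100.84369659423828, 202.43006896972656), 10.407711029052734)
```

View pics/w3r.png

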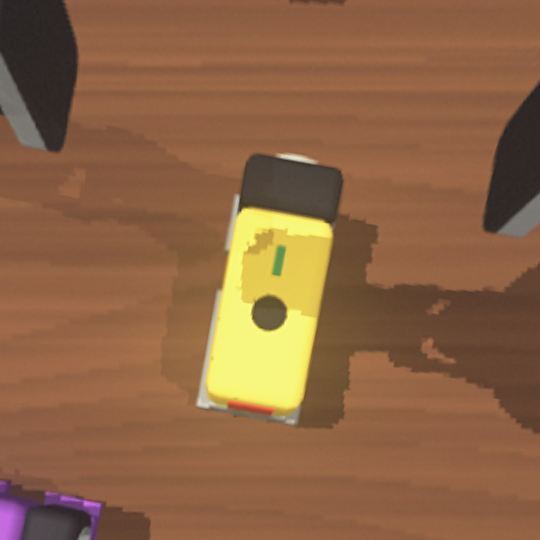

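Triangulated button height is 0.0426 m, and the centre and yaw agree with the first view. Descending and gripping now.

Request:
{"name": "servo_tool", "arguments": {
  "increments": [
    [[0,-0.2,-0.9],0],
    [[0,0,-0.9],0],
    [[0,0,-0.9],0],
    [[0,0,-0.6],0],
    [[0,0,0],0]
  ]
}}

```text
t: 3.97
eef_pos: [0.5028, -0.17, 0.0949]
eef_rot: [-0.292, -3.124, -0.002]
ft_force: [-1.0, -0.1, 1.5]
width: 0.0855
finger_force: 0.0
```

Request:
{"name": "servo_tool", "arguments": {
  "increments": [
    [[0,0,0],0],
    [[0,0,0],0],
    [[0,0,0],0],
    [[0,0,0],0],
    [[0,0,0],0]
  ],
  "jaw": 28,
  "newtons": 30
}}

```text
t: 4.38
eef_pos: [0.5051, -0.1722, 0.0984]
eef_rot: [0.294, 3.126, 0.001]
ft_force: [-0.4, 0.9, 8.1]
width: 0.0334
finger_force: 29.6
```

Request:
{"name": "servo_tool", "arguments": {
  "increments": [
    [[0,0,0],0],
    [[0,0,0],0],
    [[0,0,0],0],
    [[0,0,0],0],
    [[0,0,0],0]
  ]
}}

```text
t: 4.8
eef_pos: [0.505, -0.1722, 0.0983]
eef_rot: [0.294, 3.126, 0.001]
ft_force: [-2.4, 1.3, 8.5]
width: 0.0333
finger_force: 29.8
```

Request:
{"name": "servo_tool", "arguments": {
  "increments": [
    [[0,0,0.8],0],
    [[0,0,1],0],
    [[0,0,1],0],
    [[0,0.3,0.7],0],
    [[0,1,0],0]
  ]
}}

```text
t: 5.22
eef_pos: [0.5057, -0.1379, 0.2069]
eef_rot: [0.304, 3.119, -0.002]
ft_force: [1.0, 0.4, -1.2]
width: 0.0335
finger_force: 31.7
```

Request:
{"name": "servo_tool", "arguments": {
  "increments": [
    [[0,1,0],0],
    [[0,1,0],0],
    [[0,1,0],0],
    [[0,1,0],0],
    [[0,1,0],0]
  ]
}}

```text
t: 5.63
eef_pos: [0.5039, 0.0181, 0.2025]
eef_rot: [0.295, 3.127, 0.001]
ft_force: [1.5, -0.1, -1.6]
width: 0.0336
finger_force: 31.7
```

Request:
{"name": "servo_tool", "arguments": {
  "increments": [
    [[0,1,0],0],
    [[0,1,0],0],
    [[0,0.5,0],0],
    [[0,0,0],0],
    [[0,0,0],0]
  ]
}}

```text
t: 6.05
eef_pos: [0.5041, 0.0924, 0.2022]
eef_rot: [0.292, 3.128, -0.0]
ft_force: [0.0, -1.0, -0.8]
width: 0.0333
finger_force: 31.6
```

```bash
python3 - <<'E'
from h import *
s=status.observe();print(s["t"],s["eef_pos"],s["eef_rot"],s["ft_force"],s["width"])
f=vision.grab_frame("wrist");np.savez("w4.npz",**f)
print(wray(f,f["cx"],f["cy"]))
for th in("dock_mouth","dock_throat"):
    for r in pinpoint(th,"wrist")[:2]:
        u,v=r["xy"][0]*640,r["xy"][1]*480
        print(th,round(r["p"],2),round(u),round(v),wz(f,u,v,0.012).round(4))
o=rect(f,.012,.44,.70,-.02,.2,2200);cv2.imwrite("pics/w4r.png",np.ascontiguousarray(o[:,:,::-1]));print(o.shape)
E
```

```text
6.05 [0.50406898 0.09241382 0.20217408] [ 2.91504139e-01  3.12785785e+00 -1.12428847e-04] [ 0.04565305 -0.96320119 -0.830769  ] 0.033255038457930965
(array([0.43606273, 0.1062272 , 0.27133718]), array([ 0.27412971, -0.05267139, -0.96024925]))
dock_mouth 0.9 319 206 [0.4879 0.1009 0.012 ]
dock_mouth 0.34 312 285 [0.5464 0.0847 0.012 ]
(572, 484, 3)
```

View pics/w4r.png

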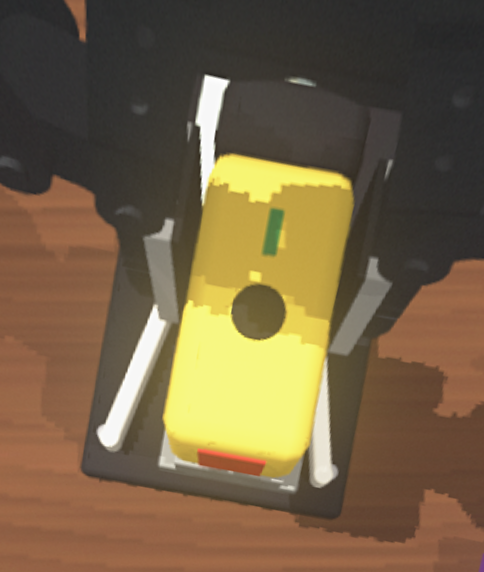

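Near deck corners are at (85,475) and (340,517), rail ends at (108,440) and (322,475). So the mouth is at about (0.4885, 0.101), and the light is gripped squarely and aligned. Lowering it onto the deck.

Request:
{"name": "servo_tool", "arguments": {
  "increments": [
    [[0.8,0,-0.4],0],
    [[0,0,-1],0],
    [[0,0,-0.8],0],
    [[0,0,-0.6],0],
    [[0,0,0],0]
  ]
}}

```text
t: 6.62
eef_pos: [0.5263, 0.0903, 0.1147]
eef_rot: [-0.297, -3.123, 0.004]
ft_force: [-0.5, 0.4, -2.8]
width: 0.0336
finger_force: 31.6
```

Request:
{"name": "servo_tool", "arguments": {
  "increments": [
    [[0,0,-0.1],0],
    [[0,0,0],0]
  ]
}}

```text
t: 6.78
eef_pos: [0.5287, 0.0911, 0.1157]
eef_rot: [0.296, 3.127, 0.0]
ft_force: [-0.0, 1.2, -0.7]
width: 0.0333
finger_force: 31.6
```

Request:
{"name": "servo_tool", "arguments": {
  "increments": [
    [[0,0.05,-0.1],0],
    [[0,0,0],0],
    [[0,0,-0.1],0],
    [[0,0,0],0]
  ]
}}

```text
t: 7.12
eef_pos: [0.529, 0.0935, 0.1101]
eef_rot: [0.294, 3.126, 0.002]
ft_force: [-2.3, 0.0, 7.9]
width: 0.0334
finger_force: 33.0
```

Request:
{"name": "servo_tool", "arguments": {
  "increments": [
    [[0,0,-0.1],0],
    [[0,0,0],0]
  ]
}}

```text
t: 7.28
eef_pos: [0.5296, 0.0934, 0.1089]
eef_rot: [0.294, 3.126, 0.004]
ft_force: [-10.3, -2.0, 30.1]
width: 0.0333
finger_force: 37.0
```

Request:
{"name": "servo_tool", "arguments": {
  "increments": [
    [[0,0,0.08],0],
    [[0,0,0],0]
  ]
}}

```text
t: 7.45
eef_pos: [0.5288, 0.0934, 0.1093]
eef_rot: [0.294, 3.126, 0.002]
ft_force: [0.1, 0.3, -1.7]
width: 0.0333
finger_force: 33.2
```

Request:
{"name": "servo_tool", "arguments": {
  "increments": [
    [[0,0,0],0],
    [[0,0,0],0],
    [[0,0,0],0],
    [[0,0,0],0]
  ],
  "jaw": 60
}}

```text
t: 7.78
eef_pos: [0.5281, 0.0933, 0.1081]
eef_rot: [-0.294, -3.128, 0.0]
ft_force: [-0.4, -0.2, -0.7]
width: 0.0602
finger_force: 0.0
```

Request:
{"name": "servo_tool", "arguments": {
  "increments": [
    [[0,0,0.8],0],
    [[0,0,0.9],0],
    [[-0.5,0.1,0.5],0],
    [[-1,0.2,0],0],
    [[-1,0.2,0],0]
  ]
}}

```text
t: 8.2
eef_pos: [0.4534, 0.1081, 0.175]
eef_rot: [0.296, 3.126, 0.0]
ft_force: [-0.7, 0.8, 0.5]
width: 0.0598
finger_force: 0.0
```

Request:
{"name": "servo_tool", "arguments": {
  "increments": [
    [[-0.5,0.1,0],0],
    [[0,0,0],0],
    [[0,0,0],0],
    [[0,0,0],0],
    [[0,0,0],0]
  ],
  "jaw": 0
}}

```text
t: 8.62
eef_pos: [0.4391, 0.111, 0.1744]
eef_rot: [0.296, 3.127, -0.001]
ft_force: [-0.2, -0.4, -0.2]
width: 0.0009
finger_force: 0.0
```

```bash
python3 - <<'E'
from h import *
s=status.observe();print(s["t"],s["eef_pos"],s["eef_rot"],s["ft_force"],s["width"])
f=vision.grab_frame("wrist");np.savez("w5.npz",**f)
print(wray(f,f["cx"],f["cy"]))
o=rect(f,.055,.44,.70,-.02,.2,2200);cv2.imwrite("pics/w5r.png",np.ascontiguousarray(o[:,:,::-1]))
h=cv2.cvtColor(np.ascontiguousarray(o),cv2.COLOR_RGB2HSV);print(cv2.minAreaRect(cv2.findNonZero(cv2.inRange(h,(20,120,80),(35,255,255)))))
E
```

```text
8.6167 [0.43905889 0.11100808 0.17440745] [ 2.95650183e-01  3.12702189e+00 -5.78985389e-04] [-0.24028957 -0.38578274 -0.24426934] 0.0008699299179068752
(array([0.37106755, 0.12502908, 0.24355301]), array([ 0.27443166, -0.05370127, -0.96010595]))
((228.29234313964844, 415.6615905761719), (26.543434143066406, 117.08879089355469), 7.125016689300537)
```

View pics/w5r.png

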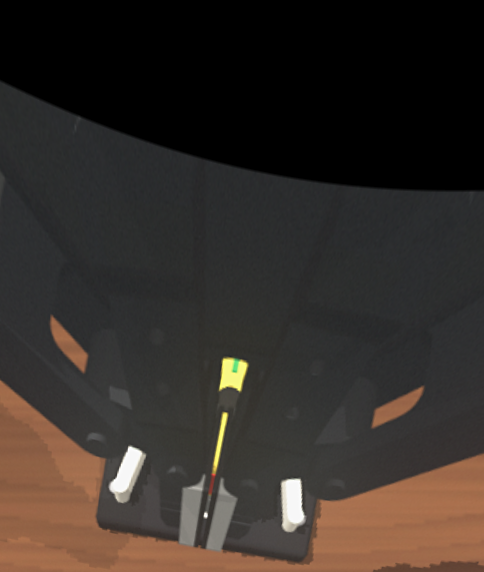

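The rails are visible at (125,475) and (292,505), and the light is where it was released; the gripper hides the rest. The fingers are shut behind the tail, so I'll lower the tips to about 4 mm above deck level.

Request:
{"name": "servo_tool", "arguments": {
  "increments": [
    [[0,-0.05,-0.9],0],
    [[0,0,-0.9],0],
    [[0,0,-0.8],0],
    [[0,0,-0.1],0],
    [[0,0,0],0]
  ]
}}

```text
t: 9.08
eef_pos: [0.4378, 0.1089, 0.0923]
eef_rot: [-0.296, -3.125, 0.005]
ft_force: [0.1, 0.2, 0.7]
width: -0.0
finger_force: 0.0
```

Request:
{"name": "servo_tool", "arguments": {
  "increments": [
    [[0.2,-0.04,0],0],
    [[0.2,-0.04,0],0],
    [[0.2,-0.04,0],0],
    [[0,0,0],0]
  ]
}}

```text
t: 9.42
eef_pos: [0.4585, 0.1061, 0.0946]
eef_rot: [0.295, 3.125, 0.002]
ft_force: [0.3, -0.8, 1.5]
width: -0.0002
finger_force: 0.0
```

Request:
{"name": "servo_tool", "arguments": {
  "increments": [
    [[0,0,-0.18],0],
    [[0,0,0],0],
    [[0,0,0],0]
  ]
}}

```text
t: 9.67
eef_pos: [0.4558, 0.1061, 0.0876]
eef_rot: [-0.294, -3.127, 0.0]
ft_force: [0.6, -1.4, -0.4]
width: 0.0002
finger_force: 0.0
```

Request:
{"name": "servo_tool", "arguments": {
  "increments": [
    [[0.15,-0.03,0],0],
    [[0.15,-0.03,0],0],
    [[0.1,-0.02,0],0],
    [[0,0,0],0]
  ]
}}

```text
t: 10.0
eef_pos: [0.4691, 0.1036, 0.0881]
eef_rot: [0.295, 3.127, -0.0]
ft_force: [0.4, 0.1, -0.8]
width: -0.0
finger_force: 0.0
```

Request:
{"name": "servo_tool", "arguments": {
  "increments": [
    [[0.2,-0.033,0],0],
    [[0.2,-0.033,0],0],
    [[0.2,-0.033,0],0],
    [[0.2,-0.033,0],0],
    [[0,0,0],0]
  ]
}}

```text
t: 10.42
eef_pos: [0.4936, 0.0995, 0.088]
eef_rot: [0.295, 3.127, -0.0]
ft_force: [0.4, 0.7, 0.4]
width: 0.0004
finger_force: 0.0
```

Request:
{"name": "servo_tool", "arguments": {
  "increments": [
    [[0.2,-0.033,0],0],
    [[0.2,-0.033,0],0],
    [[0.2,-0.033,0],0],
    [[0.2,-0.033,0],0],
    [[0,0,0],0]
  ]
}}

```text
t: 10.83
eef_pos: [0.5176, 0.0956, 0.0881]
eef_rot: [0.295, 3.126, -0.0]
ft_force: [-0.0, 0.1, -0.3]
width: 0.0001
finger_force: 0.0
```

```bash
python3 - <<'E'
from h import *
f=vision.grab_frame("scene");o=cv2.resize(f["img"][200:350,290:430],None,fx=4,fy=4,interpolation=2);cv2.imwrite("pics/s6.png",o[:,:,::-1])
E
```

```text
(no output)
```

View pics/s6.png

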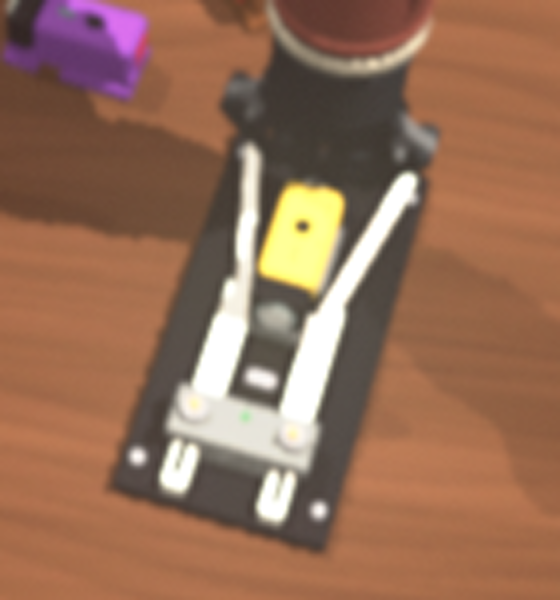

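The lens, at about (280,320), is just entering the throat and the light is in line with the rails. The block face is about 55 mm further on.

Request:
{"name": "servo_tool", "arguments": {
  "increments": [
    [[0.15,-0.027,0],0],
    [[0.15,-0.027,0],0],
    [[0.15,-0.027,0],0],
    [[0.15,-0.027,0],0]
  ]
}}

```text
t: 11.22
eef_pos: [0.5346, 0.0926, 0.0879]
eef_rot: [-0.294, -3.128, 0.0]
ft_force: [-1.8, -0.1, 0.0]
width: 0.0003
finger_force: 0.0
```

Request:
{"name": "servo_tool", "arguments": {
  "increments": [
    [[0.1,-0.018,0],0],
    [[0.1,-0.018,0],0],
    [[0.1,-0.018,0],0],
    [[0.1,-0.018,0],0]
  ]
}}

```text
t: 11.55
eef_pos: [0.5463, 0.0904, 0.0879]
eef_rot: [-0.294, -3.127, 0.0]
ft_force: [-2.4, 0.6, 0.7]
width: -0.0
finger_force: 0.0
```

Request:
{"name": "servo_tool", "arguments": {
  "increments": [
    [[0.08,-0.014,0],0],
    [[0.08,-0.014,0],0],
    [[0.08,-0.014,0],0],
    [[0.08,-0.014,0],0]
  ]
}}

```text
t: 11.88
eef_pos: [0.5562, 0.0887, 0.0879]
eef_rot: [0.294, 3.127, -0.0]
ft_force: [-0.6, 0.0, -1.2]
width: -0.0003
finger_force: 0.0
```

Request:
{"name": "servo_tool", "arguments": {
  "increments": [
    [[0.05,-0.009,0],0],
    [[0.05,-0.009,0],0],
    [[0.05,-0.009,0],0]
  ]
}}

```text
t: 12.13
eef_pos: [0.5605, 0.0879, 0.0879]
eef_rot: [0.295, 3.128, -0.0]
ft_force: [-0.5, -0.8, -0.3]
width: -0.0
finger_force: 0.0
```

Request:
{"name": "servo_tool", "arguments": {
  "increments": [
    [[0.05,-0.009,0],0],
    [[0.05,-0.009,0],0]
  ]
}}

```text
t: 12.3
eef_pos: [0.5634, 0.0874, 0.0879]
eef_rot: [-0.294, -3.128, 0.0]
ft_force: [-1.0, 0.2, 0.4]
width: 0.0003
finger_force: 0.0
```

Request:
{"name": "servo_tool", "arguments": {
  "increments": [
    [[0.05,-0.009,0],0],
    [[0.05,-0.009,0],0],
    [[0.05,-0.009,0],0]
  ]
}}

```text
t: 12.55
eef_pos: [0.5676, 0.0866, 0.0878]
eef_rot: [-0.294, -3.127, 0.0]
ft_force: [-3.5, 1.6, 1.2]
width: 0.0
finger_force: 0.0
```

Request:
{"name": "servo_tool", "arguments": {
  "increments": [
    [[0.04,-0.007,0],0],
    [[0.04,-0.007,0],0]
  ]
}}

```text
t: 12.72
eef_pos: [0.5698, 0.0863, 0.0878]
eef_rot: [-0.294, -3.126, 0.0]
ft_force: [-6.5, 1.9, 2.5]
width: 0.0003
finger_force: 0.0
```

Request:
{"name": "servo_tool", "arguments": {
  "increments": [
    [[0.04,-0.007,0],0],
    [[0.04,-0.007,0],0]
  ]
}}

```text
t: 12.88
eef_pos: [0.5714, 0.086, 0.0875]
eef_rot: [-0.294, -3.125, 0.0]
ft_force: [-14.9, 0.8, 7.3]
width: -0.0002
finger_force: 0.0
```

Request:
{"name": "servo_tool", "arguments": {
  "increments": [
    [[0,0,0],0]
  ]
}}

```text
t: 12.97
eef_pos: [0.5713, 0.0861, 0.0875]
eef_rot: [-0.294, -3.124, 0.0]
ft_force: [-7.2, 1.5, 4.7]
width: -0.0002
finger_force: 0.0
```

```bash
python3 - <<'E'
from h import *
s=status.observe();print(s["t"],s["eef_pos"],s["ft_force"])
f=vision.grab_frame("scene");o=cv2.resize(f["img"][230:340,300:410],None,fx=5,fy=5,interpolation=2);cv2.imwrite("pics/s7.png",o[:,:,::-1])
E
```

```text
12.9667 [0.57133314 0.08605073 0.087451  ] [-7.19299298  1.46808013  4.67125564]
```

View pics/s7.png

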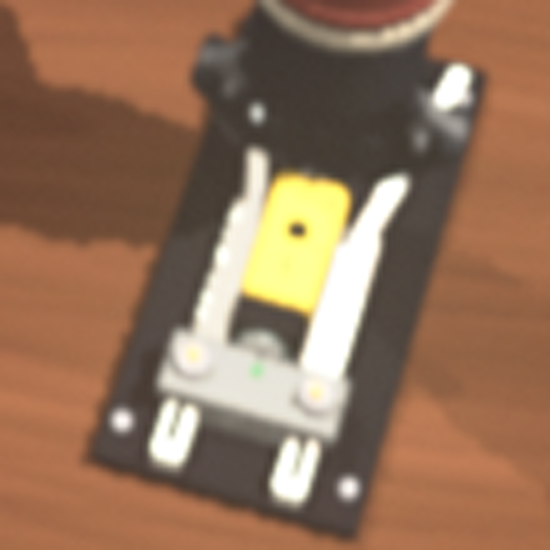

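The lens has reached the block at (265,345). Easing forward in 0.5–1 mm steps.

Request:
{"name": "servo_tool", "arguments": {
  "increments": [
    [[0.03,-0.005,0],0]
  ]
}}

```text
t: 13.1
eef_pos: [0.5715, 0.086, 0.0873]
eef_rot: [-0.293, -3.123, 0.0]
ft_force: [-14.5, 1.7, 5.0]
width: 0.0002
finger_force: 0.0
```

Request:
{"name": "servo_tool", "arguments": {
  "increments": [
    [[0,0,0],0]
  ]
}}

```text
t: 13.18
eef_pos: [0.5715, 0.086, 0.0871]
eef_rot: [-0.293, -3.123, 0.0]
ft_force: [-11.6, 1.3, 4.8]
width: -0.0002
finger_force: 0.0
```

Request:
{"name": "servo_tool", "arguments": {
  "increments": [
    [[0.02,-0.003,0],0]
  ]
}}

```text
t: 13.27
eef_pos: [0.5715, 0.086, 0.087]
eef_rot: [-0.293, -3.122, 0.0]
ft_force: [-16.6, 3.1, 7.5]
width: -0.0002
finger_force: 0.0
```

Request:
{"name": "servo_tool", "arguments": {
  "increments": [
    [[0,0,0],0],
    [[0,0,0],0]
  ]
}}

```text
t: 13.43
eef_pos: [0.5715, 0.086, 0.087]
eef_rot: [-0.293, -3.122, 0.0]
ft_force: [-13.5, 1.6, 5.8]
width: -0.0001
finger_force: 0.0
```

It is rigid at 13–16 N, which matches the hard stop. I'll back off, then look and probe to see whether it is latched.

Request:
{"name": "servo_tool", "arguments": {
  "increments": [
    [[-0.3,0.05,0],0],
    [[-0.9,0.16,0],0],
    [[-1,0.18,0],0],
    [[-1,0.18,0],0],
    [[-0.6,0.1,0.9],0]
  ]
}}

```text
t: 13.85
eef_pos: [0.4554, 0.1054, 0.1114]
eef_rot: [-0.292, -3.122, 0.006]
ft_force: [-0.3, 0.6, 1.0]
width: 0.0001
finger_force: 0.0
```

Request:
{"name": "servo_tool", "arguments": {
  "increments": [
    [[-0.3,0,1],0],
    [[0,0,1],0],
    [[0,0,1],0],
    [[0,0,0],0]
  ],
  "jaw": 85
}}

```text
t: 14.18
eef_pos: [0.4538, 0.1063, 0.2105]
eef_rot: [0.295, 3.12, 0.009]
ft_force: [1.3, -0.7, -0.2]
width: 0.0482
finger_force: 0.0
```

```bash
python3 - <<'E'
from h import *
s=status.observe();print(s["t"],s["eef_pos"],s["ft_force"])
f=vision.grab_frame("wrist");np.savez("w8.npz",**f)
o=rect(f,.055,.50,.72,0,.17,3200);cv2.imwrite("pics/w8r.png",np.ascontiguousarray(o[:550,:,::-1]))
h=cv2.cvtColor(np.ascontiguousarray(f["img"]),cv2.COLOR_RGB2HSV);m=cv2.inRange(h,(20,120,80),(35,255,255))
n,l,st,c=cv2.connectedComponentsWithStats(m);i=1+st[1:,4].argmax();m=(l==i).astype(np.uint8)
cs,hi=cv2.findContours(m,cv2.RETR_CCOMP,2)
a,p=max((cv2.contourArea(k),cv2.minEnclosingCircle(k)[0]) for k,q in zip(cs,hi[0]) if q[3]>=0)
print(st[i],a,"button",wz(f,*p,.0546))
E
```

```text
14.1833 [0.45384913 0.10627    0.21048051] [ 1.27160179 -0.66628494 -0.24922535]
[295 381  41  24 592] 18.0 button [0.584474   0.08316812 0.0546    ]
```

View pics/w8r.png

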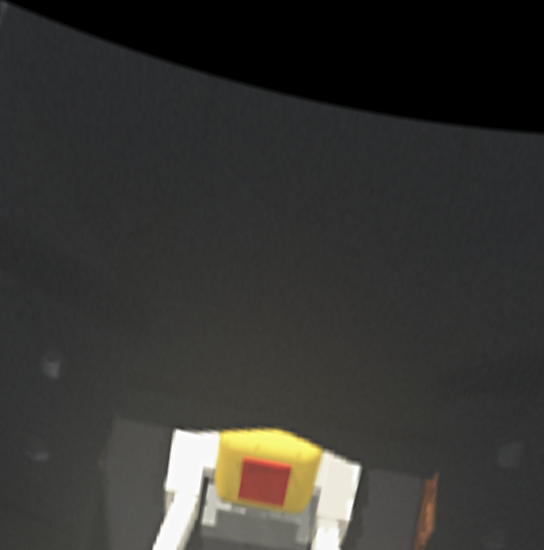

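The tail (red panel at (265,482)) sits square between the rails. I'll do a quick probe of the tail to confirm the catch is holding.

Request:
{"name": "servo_tool", "arguments": {
  "increments": [
    [[0,0,-1],0],
    [[0,0,-1],0],
    [[0,0,-1],0],
    [[0.2,0,-0.9],0],
    [[0,0,0],0]
  ],
  "jaw": 0
}}

```text
t: 14.65
eef_pos: [0.4549, 0.1044, 0.0832]
eef_rot: [-0.294, -3.123, 0.008]
ft_force: [-1.2, 0.1, -0.0]
width: 0.0001
finger_force: 0.0
```

Request:
{"name": "servo_tool", "arguments": {
  "increments": [
    [[0,0,-0.1],0],
    [[1,-0.18,0],0],
    [[1,-0.18,0],0],
    [[0.8,-0.14,0],0],
    [[0,0,0],0]
  ]
}}

```text
t: 15.07
eef_pos: [0.5462, 0.0898, 0.0875]
eef_rot: [0.296, 3.121, 0.001]
ft_force: [0.1, 0.1, 0.5]
width: -0.0002
finger_force: 0.0
```

Request:
{"name": "servo_tool", "arguments": {
  "increments": [
    [[0.25,-0.04,0],0],
    [[0.2,-0.035,0],0],
    [[0.1,-0.02,0],0],
    [[0,0,0],0]
  ]
}}

```text
t: 15.4
eef_pos: [0.558, 0.0879, 0.0854]
eef_rot: [0.294, 3.127, 0.001]
ft_force: [0.3, -0.2, -0.3]
width: 0.0001
finger_force: 0.0
```

Request:
{"name": "servo_tool", "arguments": {
  "increments": [
    [[0.05,-0.009,0],0],
    [[0,0,0],0]
  ]
}}

```text
t: 15.57
eef_pos: [0.5589, 0.0877, 0.085]
eef_rot: [-0.294, -3.128, -0.0]
ft_force: [0.7, 0.0, 0.7]
width: 0.0
finger_force: 0.0
```

Request:
{"name": "servo_tool", "arguments": {
  "increments": [
    [[0.05,-0.009,0],0],
    [[0,0,0],0]
  ]
}}

```text
t: 15.73
eef_pos: [0.5606, 0.0873, 0.085]
eef_rot: [0.294, 3.128, 0.0]
ft_force: [1.0, 0.2, -0.9]
width: 0.0002
finger_force: 0.0
```

Request:
{"name": "servo_tool", "arguments": {
  "increments": [
    [[0.03,-0.005,0],0],
    [[0,0,0],0]
  ]
}}

```text
t: 15.9
eef_pos: [0.5616, 0.0871, 0.0849]
eef_rot: [0.294, 3.128, -0.0]
ft_force: [-1.1, -0.3, 0.5]
width: 0.0001
finger_force: 0.0
```

Request:
{"name": "servo_tool", "arguments": {
  "increments": [
    [[0.05,-0.009,0.1],0],
    [[0.08,-0.014,0],0],
    [[0.05,-0.009,0],0],
    [[0,0,0],0]
  ]
}}

```text
t: 16.23
eef_pos: [0.5674, 0.0861, 0.088]
eef_rot: [0.295, 3.127, -0.0]
ft_force: [0.5, -0.2, -0.9]
width: -0.0003
finger_force: 0.0
```

Request:
{"name": "servo_tool", "arguments": {
  "increments": [
    [[0.04,-0.007,0],0],
    [[0,0,0],0]
  ]
}}

```text
t: 16.4
eef_pos: [0.5682, 0.0858, 0.0879]
eef_rot: [0.295, 3.128, -0.0]
ft_force: [-0.6, 0.6, 0.6]
width: 0.0004
finger_force: 0.0
```

Request:
{"name": "servo_tool", "arguments": {
  "increments": [
    [[0.04,-0.007,0],0],
    [[0,0,0],0]
  ]
}}

```text
t: 16.57
eef_pos: [0.5691, 0.0858, 0.0878]
eef_rot: [-0.294, -3.127, 0.0]
ft_force: [0.1, 0.9, 0.4]
width: -0.0004
finger_force: 0.0
```

Request:
{"name": "servo_tool", "arguments": {
  "increments": [
    [[0.04,-0.007,0],0],
    [[0,0,0],0]
  ]
}}

```text
t: 16.73
eef_pos: [0.5698, 0.0857, 0.0876]
eef_rot: [-0.294, -3.126, 0.0]
ft_force: [-5.1, 0.4, 2.1]
width: 0.0001
finger_force: 0.0
```

Contact is at 0.5693, exactly 2 mm short of the hard stop. The light sprang back onto the catch and is held there. Retreating and handing in.

Request:
{"name": "servo_tool", "arguments": {
  "increments": [
    [[-0.3,0.05,0],0],
    [[-0.9,0.16,0],0],
    [[-1,0.18,0.3],0],
    [[-1,0.18,0.8],0],
    [[0,0,1],0]
  ]
}}

```text
t: 17.15
eef_pos: [0.4679, 0.1025, 0.1484]
eef_rot: [-0.292, -3.12, 0.004]
ft_force: [1.7, 0.1, -0.5]
width: -0.0001
finger_force: 0.0
```

Request:
{"name": "servo_tool", "arguments": {
  "increments": [
    [[0,0,1],0],
    [[0,0,1],0],
    [[0,0,0],0],
    [[0,0,0],0]
  ]
}}

```text
t: 17.48
eef_pos: [0.4753, 0.103, 0.2125]
eef_rot: [0.294, 3.124, 0.005]
ft_force: [-0.6, 0.8, -0.6]
width: 0.0001
finger_force: 0.0
```

```bash
python3 -c "
from h import *
s=status.observe();print(s['t'],s['eef_pos'],s['ft_force']);print(ticket.hand_in())"
```

```text
17.4833 [0.47526159 0.10303611 0.21251629] [-0.63647424  0.81440208 -0.60777377]
the job is handed in; nothing more can be done
None
```

The yellow bike light is on the dock and, by a touch probe of its tail (resting about 2 mm short of the hard stop), latched on the contacts; the arm was clear of it and the job was handed in at about 17.5 s.

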